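# Set a steel tube in the cut-off saw

## Robot

A 6-joint arm with a two-finger parallel gripper is mounted at the origin on the work surface. World frame = base frame: x ahead of the robot, y to its left, z up, the work surface at z = 0. Lengths are in m, angles in rad, forces in N, time in s.
With the tool pointing down it reaches from about 0.25 to 0.725 m from the base axis. Payload 4 kg.
Tool frame: the origin (TCP) lies between the finger pads; the fingertips stand 11 mm ahead of it and the grasp point (between the pads) lies 8 mm behind it (bot.tip_extent is the distance from the TCP to the fingertips, in m); z points along the fingers, y is the line along which they close (so a half turn about z gives the same grasp; the last joint's range is limited). The gripper opens to 85 mm and grips with 20 to 120 N. Pads are 22 mm wide; open, the fingers measure 114 mm over their backs; the gripper's body (76 mm by 85 mm) begins 54 mm behind the grasp point. The pads swing forward as they close: fully open they stand 13 mm farther back than shut.
Start: joints at [-1.134, 0.241, 0.005, 1.335, 0, 1.571], TCP at [0.212, -0.453, 0.222] pointing down, gripper open.
Joint ranges: [-2.72, 2.72], [-1.05, 1.87], [-1.09, 1.28], [-1.99, 2.15], [-1.42, 1.44], [-3.14, 3.14]. Speed limits (rad/s): [2.79, 2.79, 3.14, 3.14, 3.14, 3.14].

## Interface

Orientations are given as a unit quaternion [x, y, z, w].
In Python, from workcell import bot gives the robot as it stands. The module is installed in compiled form; this text tells all that it offers.
- The arm moves only by the tool drive_tool, never from a script. Its argument "rows" is a list of rows, each an object of numbers: "dx", "dy", "dz": the shift along the tool's x, y, z in units of 50 mm (1.0 is 50 mm); "wx", "wy", "wz": the turn, a rotation vector about the tool's x, y, z in units of 5 degrees (1.0 is 5 degrees); "hand": the finger opening in mm, from 0 to 85.4. A call has 1 to 20 rows; each row is the pose to reach, as a shift and turn from the pose commanded when the call began, along the tool's axes at that moment; what a row does not reach only later rows make up. A row lasts 1/10 s, in which the tool goes at most 50 mm and 8.59 degrees, less where a joint would pass 70% of its speed; a pose out of reach is approached as far as the arm can. A call with a gripper value outside its range is refused whole. The fingers move at their own pace and stop on an object; the grip force is fixed at half the most. Time passes only in rows, so rows that repeat a pose let the fingers close. It gives the time, the measured TCP pose, the force, the opening and the grip force at its end, in the units of the state.
- bot.get_obs(): the state, without advancing time (a new reading comes with each control period).
- bot.camera(name): name is "scene" or "side" or "wrist"; returns the picture (400x640x3 uint8, red, green, blue); there is no depth.
- bot.get_calibration(name): a dict with "vfov" (degrees; the focal length in pixels is half the picture's height over the tangent of half this angle, whatever the lens; pixels are square), "cx", "cy" (the principal point, pixels), "origin" and "rotation" of the camera in the world; the wrist camera has in their place "mount" (4x4, takes a point from camera to tool coordinates, whose origin is the TCP and whose axes are the flange's). Camera axes: x right, y up, looking along -z (the intrinsics and any distortion apply to the point x, -y, -z); pixel columns grow to the right and rows downward; lengths in m; the calibration is good to about 2 mm. A picture is of the moment at which its call begins: read the wrist's pose just before it. get_calibration takes no time and is no camera call.
- bot.job_done(): hands the job in; it is judged then, once.
Trained networks look in the newest picture that a camera, given by its name, has taken for a name from the list of things; names that differ only in an ending like _2 or _b are one class to them, and where a whole thing is asked for, a point or a joint stands for the part that bears it (a point fixed in the world has none). Each returns a list of dicts, best first, with "score" (0 to 1); they miss things now and then, are a little off and sometimes report something else, mostly with a low value. They report only what shows in the picture. A call takes as long as a camera call.
- bot.look_for(camera, thing): "extent" ([centre column, centre row, width, height] in pixels, round what is visible of it).
- bot.outline_of(camera, thing): "region" (400x640 bool, what is visible of it) and "extent" ([centre column, centre row, width, height] in pixels, round what is visible of it).
The state is a dict: "clock": time; "joint_pos": joint angles; "joint_vel": joint speeds; "tau": joint torques, N m; "eef_pos": TCP position; "tool_rot": TCP orientation; "ft_force": force on the tool from outside, world axes, zero at the start; "ft_torque": the same for the moment, N m; "grip_width": finger opening in m; "grasp_force": force on a finger pad.
Only numpy, scipy, OpenCV 4.12 (cv2) and the standard library are available. Lean on these libraries where they do the work, as an engineer would, in place of code of your own. Each camera call takes 0.05 s, during which the arm holds its last target. There are 200 camera calls.

## Task

Set the long rectangular steel tube up in the cut-off saw for its next cut: push it back flat against the fence and along the fence until its end butts against the length stop, and then push the vise jaw forward until it is snug against the tube. Only push with the fingers: do not lift the tube, and leave the other things on the saw bed and the bench where they are.

Things in the scene. Friction and masses are not known exactly. Their poses are not given: they have to be found in the camera images.
- saw: cut-off saw on a long flat bed, fixed. Origin at bench level below the line where fence face and cutting disc meet; x forward through the fence, y left along it (infeed side), z up. Fence face: plane x = 0, y -245 to 445 mm, 35 mm tall, 12 thick, gap at the disc (y = 0). Bed top: 50 mm above the bench, x -140 to 30, y -250 to 450 mm
- saw_head (a point): centre of the saw's handle grip, 80 mm long in y. The head (disc, guard, belt cover, handle) is locked up over y -50 to 50 mm of the saw; in front of the fence it is nowhere lower than 145 mm above the bench. Keep clear of it
- stop_face (a point): length stop, a steel plate clamped to the fence right of the disc: 52 mm wide in front of the fence, 8 thick, top 100 mm above the bench. The point lies on its stop face, 20 mm in front of the fence face and 60 mm above the bench; axes parallel to the saw's, the face looks to +y. It does not give
- tube: loose steel rectangular tube lying flat on the saw bed, askew and a little in front of the fence: 360 mm long (along its y), 40 wide (x), 20 high, 0.4 to 0.65 kg, 2 to 5 N to slide it. Origin at the centre of its underside; axes about parallel to the saw's
- tube_lead (a point): centre of the tube's end face on its -y side, the end that goes to the stop (10 mm above the underside)
- tube_tail (a point): centre of the tube's other end face, on its +y side (10 mm above the underside)
- vise_jaw (a joint): opening of the saw's vise in m: distance from the jaw's face to the fence face; 0.040 when the jaw is snug on the flush tube. It slides freely in x (quick-release, no turning needed) with about 3 N of friction and stays where it is left
- jaw_back (a point): point to push, centred on the back of the vise jaw (towards the operator), 93 mm above the bench. The jaw is a steel plate 60 mm wide (y), 18 thick, top 105 mm above the bench, at y = 90 mm of the saw; it moves in the saw's x. Its screw leaves the back lower down, up to 77 mm above the bench, and runs through a nut block at saw x -187 to -165 mm, 79 mm high: push above these
- offcut: bystander: short offcut of the same tube (40 x 35 mm, 20 high) lying on the front of the saw bed, on the stop's side; origin at its underside, mid
- hinge_a: bystander: small steel weld-on barrel hinge, 19 mm across and 60 tall, standing on the front edge of the saw bed in front of the disc; origin at its underside, mid
- hinge_b: bystander: larger barrel hinge, 19 mm across and 90 tall, standing on the bench behind the fence; origin at its underside, mid
- carton: bystander: open cardboard carton of brass screws, 100 x 75 mm, 50 high, on the bench in front of the saw; origin at its underside, mid
- sheave: bystander: steel sheave wheel, 90 mm across and 24 thick, lying on the bench in front of the saw; origin at its underside, mid
- roller: bystander: grooved steel gate roller, 52 mm across and 48 tall, standing on the bench left of the saw; origin at its underside, mid
- square: bystander: try square with wooden stock, 160 x 100 mm, lying on the bench right of the saw; origin at its underside, near the middle
- tape: bystander: black tape measure, 65 x 35 mm, 60 high, on the bench left of the saw; origin at its underside, mid

How it is judged:
On the way, in this order (a step that is already met when the one before it is completed fails the run):
1. the tube's end butts against the length stop while the vise is still open (y of tube_lead in the frame of stop_face between -0.003 and 0.003 m and x of tube_lead in the frame of saw above -0.045 m and value of joint vise_jaw above 0.048 m), for 0.1 s.
2. the vise jaw is snug against the tube, which lies flush with the fence and against the stop (y of tube_lead in the frame of stop_face between -0.003 and 0.003 m and x of tube_lead in the frame of saw above -0.045 m and x of each of tube_lead, tube_tail in the frame of saw above -0.023 m and z of tube in the frame of saw below 0.053 m and angle between tube's own z axis and vertical below 0.03 rad and value of joint vise_jaw below 0.043 m), for 0.1 s.
At the end, for the whole second after the job is handed in: The tube lies flat on the bed with both ends flush to the fence (within 3 mm), its end at the length stop (within 3 mm), the vise jaw snug against it (opening at most 43 mm for the 40 mm tube), at rest (all of step 2 and linear speed of tube below 0.01 m/s); the robot touches nothing.
It fails at once if the tube is lifted or tipped off the bed (z of tube in the frame of saw above 0.06 m or angle between tube's own z axis and vertical above 0.1 rad).
It fails at once if another thing on the bed or bench is moved by more than 20 mm (distance of any of offcut, hinge_a, hinge_b, carton, sheave, roller, square, tape from where it was at the start of the episode above 0.02 m).
It also fails if it takes over 54 s, if anything falls off the work surface, if the arm or the gripper's body presses on something with over 40 N, if the wrist force passes 120 N, or if a joint passes its speed limit or range.

## Working session

There is one attempt and no reset: what is moved stays moved. The work goes in short steps, Python scripts to look and compute and a tool call to move; the robot and the scene stay as the last step left them, time stands still between calls to the robot, and variables do not carry over. Pictures are saved under pics/ and viewed, at most 10 in all, crops included, and the job is handed in when it is done.

Besides the shell and the picture viewer there is one more tool, called after "Request:" as name(argument=value, ...) on one line, values as JSON. drive_tool: Moves the arm, as the interface text tells. Its arguments: {"type":"object","properties":{"rows":{"type":"array","items":{"type":"object","properties":{"dx":{"type":"number"},"dy":{"type":"number"},"dz":{"type":"number"},"wx":{"type":"number"},"wy":{"type":"number"},"wz":{"type":"number"},"hand":{"type":"number"}}}}},"required":["rows"]}

```bash
mkdir -p pics
python3 - <<'E'
from workcell import bot
import cv2
o=bot.get_obs();print(o['clock'],o['eef_pos'],o['tool_rot'],o['grip_width'])
for c in('scene','side'):
    im=bot.camera(c);cv2.imwrite(f'pics/{c}0.png',im[:,:,::-1]);print(c,bot.get_calibration(c))
    for t in('tube','vise_jaw','stop_face','offcut','hinge_a','saw','saw_head','carton','sheave'):
        try:print(t,[(round(d['score'],2),[round(float(v),1) for v in d['extent']]) for d in bot.look_for(c,t)[:2]])
        except Exception as e:print(t,e)
print(bot.get_calibration('wrist'))
E
```

```text
0.0 [ 0.21124567 -0.45248016  0.22073509] [ 9.76243161e-01  2.16675444e-01 -2.30434811e-04 -9.95043521e-04] 0.08549987924603987
scene {'vfov': 57.849213227673765, 'cx': 319.098752501821, 'cy': 195.76285611758175, 'origin': array([0.83548593, 0.46613533, 1.24209369]), 'rotation': array([0.08091669, 0.24728166, 0.92383107, 0.28078536])}
tube [(0.63, [326.6, 242.8, 72.6, 80.6])]
vise_jaw [(0.68, [339.1, 203.5, 41.4, 35.8])]
stop_face [(0.41, [388.2, 354.6, 18.9, 28.1])]
offcut [(0.36, [284.7, 160.4, 11.8, 10.1])]
hinge_a []
saw [(0.86, [298.6, 234.6, 189.9, 174.2])]
saw_head [(0.93, [300.5, 234.3, 187.4, 176.6])]
carton [(0.71, [431.5, 272.2, 43.7, 44.0])]
sheave [(0.64, [327.0, 151.3, 21.0, 16.0]), (0.21, [430.9, 272.9, 43.8, 43.5])]
side {'vfov': 43.83643779757324, 'cx': 325.93252885585736, 'cy': 200.88269229125478, 'origin': array([ 1.27891914, -1.21636509,  1.2298846 ]), 'rotation': array([0.43886188, 0.13284658, 0.24561413, 0.85406425])}
tube [(0.83, [327.1, 241.8, 26.2, 27.0])]
vise_jaw [(0.87, [294.4, 226.3, 50.9, 28.4]), (0.27, [408.2, 220.9, 4.4, 13.2])]
stop_face [(0.51, [307.9, 272.1, 22.2, 17.1])]
offcut [(0.55, [271.4, 278.2, 16.8, 18.4])]
hinge_a [(0.67, [334.4, 243.7, 162.9, 155.8]), (0.56, [406.1, 221.7, 7.6, 23.0])]
saw [(0.98, [336.1, 242.5, 162.8, 154.7]), (0.23, [328.6, 241.6, 23.3, 29.5])]
saw_head [(0.71, [335.6, 242.3, 161.0, 152.4])]
carton [(0.67, [322.5, 180.0, 20.4, 21.4])]
sheave [(0.83, [232.8, 264.6, 27.2, 18.6]), (0.6, [327.5, 241.2, 22.3, 26.5])]
{'vfov': 62.30673651157852, 'cx': 315.9208935270791, 'cy': 199.99129218518368, 'mount': array([[ 2.69903843e-05,  9.52033799e-01,  3.05992882e-01,
         7.83914890e-02],
       [ 9.99999373e-01, -3.68148808e-04,  1.05721329e-03,
         1.14243434e-03],
       [ 1.11915370e-03,  3.05992662e-01, -9.52033213e-01,
        -1.52521996e-01],
       [ 0.00000000e+00,  0.00000000e+00,  0.00000000e+00,
         1.00000000e+00]])}
```

Run:
```python
import cv2
a=cv2.imread('pics/scene0.png')[100:360,180:480];b=cv2.imread('pics/side0.png')[130:350,210:450]
cv2.imwrite('pics/a.png',cv2.resize(a,None,fx=2.3,fy=2.3,interpolation=2));cv2.imwrite('pics/b.png',cv2.resize(b,None,fx=2.7,fy=2.7,interpolation=2))
```

```text
(no output)
```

View pics/a.png

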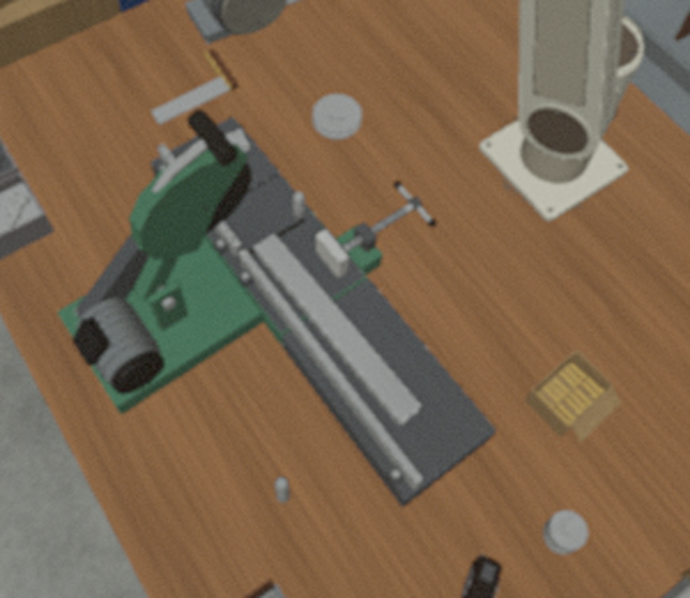

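View pics/b.png

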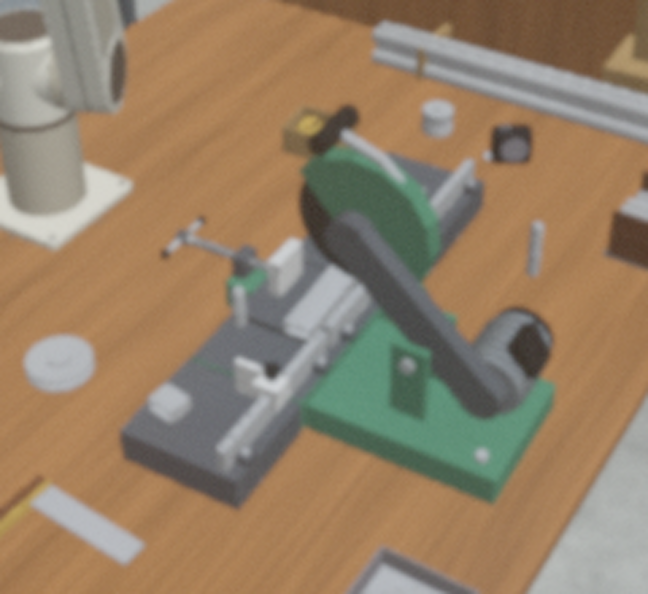

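```bash
cat > h.py <<'E'
import numpy as np
from workcell import bot
from scipy.spatial.transform import Rotation as R
from scipy.optimize import least_squares
def cam(c,obs=None):
    k=bot.get_calibration(c);f=200/np.tan(np.radians(k['vfov'])/2)
    if c=='wrist':
        T=np.eye(4);T[:3,:3]=R.from_quat(obs['tool_rot']).as_matrix();T[:3,3]=obs['eef_pos'];T=T@k['mount'];return T[:3,3],T[:3,:3],f,k
    return np.array(k['origin']),R.from_quat(k['rotation']).as_matrix(),f,k
def ray(C,px,z):
    o,r,f,k=C;d=r@np.array([(px[0]-k['cx'])/f,-(px[1]-k['cy'])/f,-1]);return o+d*(z-o[2])/d[2]
def proj(C,P):
    o,r,f,k=C;p=r.T@(np.asarray(P)-o);return np.array([k['cx']+f*p[0]/-p[2],k['cy']+f*p[1]/p[2]])
def sw(p,P): # saw->world
    c,s=np.cos(p[2]),np.sin(p[2]);return np.array([p[0]+c*P[0]-s*P[1],p[1]+s*P[0]+c*P[1],P[2]])
def ws(p,W):
    c,s=np.cos(p[2]),np.sin(p[2]);d=W[:2]-np.array(p[:2]);return np.array([c*d[0]+s*d[1],-s*d[0]+c*d[1],W[2]])
E
python3 - <<'E'
from h import *
S=cam('scene');D=cam('side')
a=lambda x,y:(180+x/2.3,100+y/2.3);b=lambda x,y:(210+x/2.7,130+y/2.7)
co=[(S,a(494,432),(-.14,.45,.05)),(D,b(125,437),(-.14,-.25,.05)),(D,b(240,506),(.03,-.25,0)),(S,a(403,503),(.03,.45,0.0)),(S,a(235,118),(-.14,-.25,.05)),(D,b(484,185),(.03,.45,.05))]
r=least_squares(lambda p:np.concatenate([proj(C,sw(p,P))-px for C,px,P in co]),[.5,0,0],loss='soft_l1')
p=r.x;print(p,r.fun.round(1))
for n,C,px,z in [('leadF',S,a(277,235),.07),('leadB',S,a(258,243),.07),('tailB',S,a(401,425),.07),('tailF',S,a(420,403),.07),('hinge_a',S,a(298,195),.11),('hinge_aD',D,b(240,288),.11),('offc',D,b(170,395),.07),('jawtopL',S,a(347,258),.105),('jawtopR',S,a(319,233),.105),('stop',D,b(248,360),.1)]:
    w=ray(C,px,z);print(n,w.round(3),ws(p,w).round(3))
E
```

```text
[ 0.57793917 -0.11247571  0.03866654] [ 1.2 -1.  -1.4 -2.6  0.3  2.  -0.3  2.4 -1.3 -1.2  1.1 -1.3]
leadF [ 0.517 -0.107  0.07 ] [-0.06   0.008  0.07 ]
leadB [ 0.551 -0.112  0.07 ] [-0.027  0.002  0.07 ]
tailB [0.537 0.252 0.07 ] [-0.027  0.366  0.07 ]
tailF [0.495 0.242 0.07 ] [-0.069  0.357  0.07 ]
hinge_a [ 0.461 -0.131  0.11 ] [-0.118 -0.014  0.11 ]
hinge_aD [ 0.459 -0.128  0.11 ] [-0.119 -0.011  0.11 ]
offc [ 0.475 -0.304  0.07 ] [-0.11  -0.187  0.07 ]
jawtopL [0.459 0.004 0.105] [-0.114  0.121  0.105]
jawtopR [ 0.47  -0.057  0.105] [-0.105  0.06   0.105]
stop [ 0.54  -0.227  0.1  ] [-0.042 -0.113  0.1  ]
```

Request:
drive_tool(rows=[{"dx": 4.6, "dy": -5.6, "dz": -2, "wz": 4.56, "hand": 0}, {"dx": 4.6, "dy": -5.6, "dz": -2, "wz": 4.56, "hand": 0}, {"dx": 4.6, "dy": -5.6, "dz": -2, "wz": 4.56, "hand": 0}, {"dx": 4.6, "dy": -5.6, "dz": -2, "wz": 4.56, "hand": 0}, {"dx": 4.6, "dy": -5.6, "dz": -2, "wz": 4.56, "hand": 0}, {"dx": 4.6, "dy": -5.6, "dz": -2, "wz": 4.56, "hand": 0}, {"dx": 4.6, "dy": -5.6, "dz": -2, "wz": 4.56, "hand": 0}, {"dx": 4.6, "dy": -5.6, "dz": -2, "wz": 4.56, "hand": 0}, {"dx": 8.4, "dy": -8.05, "dz": -2, "wz": 4.56, "hand": 0}, {"dx": 8.4, "dy": -8.05, "dz": -2, "wz": 4.56, "hand": 0}, {"dx": 8.4, "dy": -8.05, "dz": -2, "wz": 4.56, "hand": 0}, {"dx": 8.4, "dy": -8.05, "dz": -2, "wz": 4.56, "hand": 0}, {"dx": 8.4, "dy": -8.05, "dz": -2, "wz": 4.56, "hand": 0}, {"dx": 8.4, "dy": -8.05, "dz": -2, "wz": 4.56, "hand": 0}, {"dx": 8.4, "dy": -8.05, "dz": -2, "wz": 4.56, "hand": 0}, {"dx": 8.4, "dy": -8.05, "dz": -2, "wz": 4.56, "hand": 0}, {"dx": 8.4, "dy": -8.05, "dz": -2, "wz": 4.56, "hand": 0}])

```text
invalid input at $.rows[0]: expected keys dx, dy, dz, wx, wy, wz, hand
```

Run:
```python
from workcell import bot
import cv2
o=bot.get_obs();print(o['clock'],o['eef_pos'],o['tool_rot'],o['grip_width'],o['joint_pos'],o['ft_force'])
im=bot.camera('wrist');cv2.imwrite('pics/w1.png',im[:,:,::-1])
```

```text
1.0 [ 0.21152959 -0.45305963  0.22163537] [9.76245582e-01 2.16666943e-01 5.20230249e-06 1.80854723e-05] 0.0852320742950493 [-1.13398619e+00  2.40570178e-01  5.03659074e-03  1.33522517e+00
  2.31994668e-06  1.57080844e+00] [-0.39578829 -0.16891634 -0.87835764]
```

View pics/w1.png

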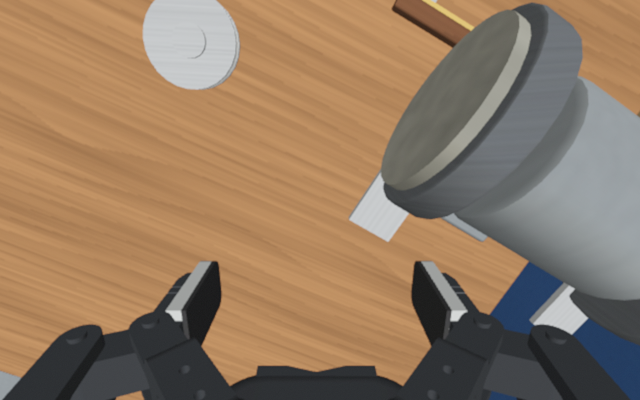

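The arm hadn't moved: the call was refused because every row needs all seven keys. The wrist picture shows the open fingers (y≈320), the sheave at (190,40), and a motor at upper right, away from my path.

Request:
drive_tool(rows=[{"dx": 0, "dy": -1, "dz": -1, "wx": 0, "wy": 0, "wz": 0, "hand": 0}, {"dx": 4.6, "dy": -5.6, "dz": -2, "wx": 0, "wy": 0, "wz": 4.56, "hand": 0}, {"dx": 4.6, "dy": -5.6, "dz": -2, "wx": 0, "wy": 0, "wz": 4.56, "hand": 0}, {"dx": 4.6, "dy": -5.6, "dz": -2, "wx": 0, "wy": 0, "wz": 4.56, "hand": 0}, {"dx": 4.6, "dy": -5.6, "dz": -2, "wx": 0, "wy": 0, "wz": 4.56, "hand": 0}, {"dx": 4.6, "dy": -5.6, "dz": -2, "wx": 0, "wy": 0, "wz": 4.56, "hand": 0}, {"dx": 4.6, "dy": -5.6, "dz": -2, "wx": 0, "wy": 0, "wz": 4.56, "hand": 0}, {"dx": 4.6, "dy": -5.6, "dz": -2, "wx": 0, "wy": 0, "wz": 4.56, "hand": 0}, {"dx": 4.6, "dy": -5.6, "dz": -2, "wx": 0, "wy": 0, "wz": 4.56, "hand": 0}, {"dx": 8.4, "dy": -8.05, "dz": -2, "wx": 0, "wy": 0, "wz": 4.56, "hand": 0}, {"dx": 8.4, "dy": -8.05, "dz": -2, "wx": 0, "wy": 0, "wz": 4.56, "hand": 0}, {"dx": 8.4, "dy": -8.05, "dz": -2, "wx": 0, "wy": 0, "wz": 4.56, "hand": 0}, {"dx": 8.4, "dy": -8.05, "dz": -2, "wx": 0, "wy": 0, "wz": 4.56, "hand": 0}, {"dx": 8.4, "dy": -8.05, "dz": -2, "wx": 0, "wy": 0, "wz": 4.56, "hand": 0}, {"dx": 8.4, "dy": -8.05, "dz": -2, "wx": 0, "wy": 0, "wz": 4.56, "hand": 0}, {"dx": 8.4, "dy": -8.05, "dz": -2, "wx": 0, "wy": 0, "wz": 4.56, "hand": 0}, {"dx": 8.4, "dy": -8.05, "dz": -2, "wx": 0, "wy": 0, "wz": 4.56, "hand": 0}])

```text
clock: 2.75
eef_pos: [0.4247, 0.0472, 0.3216]
tool_rot: [0.999, 0.044, -0.001, -0.016]
ft_force: [0.3, -1.1, -0.1]
grip_width: 0.0001
grasp_force: 0.0
```

Run:
```python
from workcell import bot
import cv2
o=bot.get_obs();print(o['clock'],o['eef_pos'],o['tool_rot'],o['grip_width'],o['joint_pos'],o['ft_force'])
im=bot.camera('wrist');cv2.imwrite('pics/w2.png',im[:,:,::-1])
```

```text
2.75 [0.42473439 0.0471894  0.3216361 ] [ 0.99890226  0.04382246 -0.00140704 -0.01648887] 0.00012547569692938004 [0.08641545 0.07373244 0.06199304 1.5604655  0.03306913 3.1402998 ] [ 0.28390862 -1.12663811 -0.0679027 ]
```

View pics/w2.png

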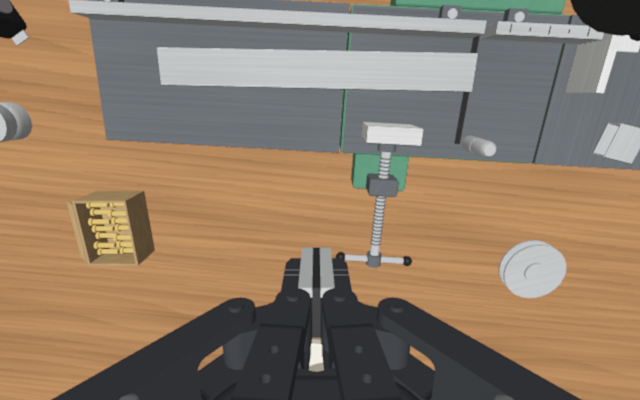

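Run:
```python
from h import *
o=bot.get_obs();C=cam('wrist',o)
co=[((344,152),(-.14,None,.05)),((106,139),(-.14,.45,.05)),((535,163),(-.14,None,.05)),((70,9),(-.012*0,.445,.085)),((94,28),(0,None,.05))]
p=[.578,-.112,.0387]
for n,px,z in [('bedFL',(106,139),.05),('bedF2',(535,162),.05),('fenceTopEnd',(70,10),.085),('fencetop2',(480,33),.085),('tailB',(159,47),.07),('leadB',(475,54),.07),('tailF',(160,84),.05),('leadF',(472,91),.05),('jawbackL',(364,141),.105),('jawBR',(422,144),.105),('jawFL',(363,125),.105),('jawFR',(421,127),.105),('stopTopR',(613,46),.1),('stoptopL',(592,93),.1),('stoptopL0',(569,92),.06),('hinge',(488,147),.11)]:
    w=ray(C,px,z);print(n,w.round(4),ws(p,w).round(4))
```

```text
bedFL [0.4222 0.3296 0.05  ] [-0.1386  0.4473  0.05  ]
bedF2 [ 0.4441 -0.2223  0.05  ] [-0.1381 -0.105   0.05  ]
fenceTopEnd [0.5639 0.3303 0.085 ] [0.003  0.4425 0.085 ]
fencetop2 [ 0.5775 -0.1048  0.085 ] [-0.0002  0.0072  0.085 ]
tailB [0.5367 0.2436 0.07  ] [-0.0275  0.3569  0.07  ]
leadB [ 0.5592 -0.1102  0.07  ] [-0.0187  0.0025  0.07  ]
tailF [0.4965 0.2545 0.05  ] [-0.0672  0.3694  0.05  ]
leadF [ 0.5215 -0.124   0.05  ] [-0.0569 -0.0098  0.05  ]
jawbackL [0.4574 0.0033 0.105 ] [-0.1161  0.1199  0.105 ]
jawBR [ 0.46   -0.0604  0.105 ] [-0.1159  0.0561  0.105 ]
jawFL [0.4744 0.0067 0.105 ] [-0.0989  0.1226  0.105 ]
jawFR [ 0.478 -0.056  0.105] [-0.0978  0.0599  0.105 ]
stopTopR [ 0.5739 -0.2331  0.1   ] [-0.0088 -0.1208  0.1   ]
stoptopL [ 0.5283 -0.2277  0.1   ] [-0.0542 -0.1137  0.1   ]
stoptopL0 [ 0.5297 -0.2309  0.06  ] [-0.0529 -0.1169  0.06  ]
hinge [ 0.4639 -0.1299  0.11  ] [-0.1147 -0.0134  0.11  ]
```

The picture shows the tube from (159,47) to (475,91), the jaw at (392,134), the stop at about (600,65), the hinge at (485,147) and the fence along the top. It agrees with the saw pose to within about 3 mm. Joint 6 hit its limit, so I'll turn the tool 90° the other way, with the camera on the infeed side.

Request:
drive_tool(rows=[{"dx": 0.76, "dy": -0.46, "dz": 0, "wx": 0, "wy": 0, "wz": -17.5, "hand": 0}, {"dx": 0.76, "dy": -0.46, "dz": 0, "wx": 0, "wy": 0, "wz": -17.5, "hand": 0}, {"dx": 0.76, "dy": -0.46, "dz": 0, "wx": 0, "wy": 0, "wz": -17.5, "hand": 0}, {"dx": 0.76, "dy": -0.46, "dz": 0, "wx": 0, "wy": 0, "wz": -17.5, "hand": 0}, {"dx": 0.76, "dy": -0.46, "dz": 0, "wx": 0, "wy": 0, "wz": -17.5, "hand": 0}, {"dx": 0.76, "dy": -0.46, "dz": 0, "wx": 0, "wy": 0, "wz": -17.5, "hand": 0}, {"dx": 0.76, "dy": -0.46, "dz": 0, "wx": 0, "wy": 0, "wz": -17.5, "hand": 0}, {"dx": 0.76, "dy": -0.46, "dz": 0, "wx": 0, "wy": 0, "wz": -17.5, "hand": 0}, {"dx": 0.76, "dy": -0.46, "dz": 0, "wx": 0, "wy": 0, "wz": -17.5, "hand": 0}, {"dx": 0.76, "dy": -0.46, "dz": 2.4, "wx": 0, "wy": 0, "wz": -17.5, "hand": 0}, {"dx": 0.76, "dy": -0.46, "dz": 2.4, "wx": 0, "wy": 0, "wz": -17.5, "hand": 0}, {"dx": 0.76, "dy": -0.46, "dz": 2.4, "wx": 0, "wy": 0, "wz": -17.5, "hand": 0}, {"dx": 0.76, "dy": -0.46, "dz": 2.4, "wx": 0, "wy": 0, "wz": -17.5, "hand": 0}, {"dx": 0.76, "dy": -0.46, "dz": 2.4, "wx": 0, "wy": 0, "wz": -17.5, "hand": 0}])

```text
clock: 4.2
eef_pos: [0.4609, 0.0779, 0.2035]
tool_rot: [0.691, 0.723, 0.011, -0.012]
ft_force: [0.2, -0.3, 1.3]
grip_width: -0.0
grasp_force: 0.0
```

```bash
cat > st.py <<'E'
from h import *
def st():
    o=bot.get_obs();p=[.578,-.112,.0387]
    m=R.from_quat(o['tool_rot']).as_matrix()
    print(round(o['clock'],2),'saw',ws(p,o['eef_pos']).round(4),'yaw rel saw',np.degrees(np.arctan2(m[1,0],m[0,0])-p[2]).round(2),'zax',m[:,2].round(4),'F',o['ft_force'].round(1),'j',o['joint_pos'].round(2))
E
python3 -c "from st import *;st()"
```

```text
4.2 saw [-0.1097  0.1943  0.2035] yaw rel saw 90.34 zax [-0.0027  0.0333 -0.9994] F [ 0.2 -0.3  1.3] j [ 0.15  0.18 -0.12  1.27  0.03  1.67]
```

Request:
drive_tool(rows=[{"dx": 0, "dy": 0, "dz": 1, "wx": 0, "wy": -0.38, "wz": 0, "hand": 0}, {"dx": 0, "dy": 0, "dz": 2, "wx": 0, "wy": -0.38, "wz": 0, "hand": 0}, {"dx": 0, "dy": 0, "dz": 2.5, "wx": 0, "wy": -0.38, "wz": 0, "hand": 0}, {"dx": 0, "dy": 0, "dz": 2.73, "wx": 0, "wy": -0.38, "wz": 0, "hand": 0}, {"dx": 0, "dy": 0, "dz": 2.73, "wx": 0, "wy": -0.38, "wz": 0, "hand": 0}])

```text
clock: 4.7
eef_pos: [0.4609, 0.0829, 0.0665]
tool_rot: [0.691, 0.723, -0.001, -0.001]
ft_force: [-1.1, 0.7, 0.0]
grip_width: -0.0
grasp_force: 0.0
```

```bash
python3 -c "from st import *;st()"
```

```text
4.7 saw [-0.1094  0.1993  0.0665] yaw rel saw 90.38 zax [-1.7e-03  2.0e-04 -1.0e+00] F [-1.1  0.7  0. ] j [ 0.18  0.31 -0.33  0.93  0.    1.7 ]
```

Request:
drive_tool(rows=[{"dx": 0, "dy": 0.3, "dz": 0, "wx": 0, "wy": 0, "wz": 0, "hand": 0}, {"dx": 0, "dy": 0.5, "dz": 0, "wx": 0, "wy": 0, "wz": 0, "hand": 0}, {"dx": 0, "dy": 0.6, "dz": 0, "wx": 0, "wy": 0, "wz": 0, "hand": 0}, {"dx": 0, "dy": 0.7, "dz": 0, "wx": 0, "wy": 0, "wz": 0, "hand": 0}, {"dx": 0, "dy": 0.8, "dz": 0, "wx": 0, "wy": 0, "wz": 0, "hand": 0}, {"dx": 0, "dy": 0.9, "dz": 0, "wx": 0, "wy": 0, "wz": 0, "hand": 0}, {"dx": 0, "dy": 0.96, "dz": 0, "wx": 0, "wy": 0, "wz": 0, "hand": 0}, {"dx": 0, "dy": 1.02, "dz": 0, "wx": 0, "wy": 0, "wz": 0, "hand": 0}, {"dx": 0, "dy": 1.02, "dz": 0, "wx": 0, "wy": 0, "wz": 0, "hand": 0}])

```text
clock: 5.6
eef_pos: [0.5115, 0.0853, 0.0658]
tool_rot: [0.691, 0.723, -0.001, -0.001]
ft_force: [-0.5, -0.0, -0.1]
grip_width: 0.0002
grasp_force: 0.0
```

Run:
```python
from st import *
import cv2
st();cv2.imwrite('pics/w3.png',bot.camera('wrist')[:,:,::-1])
```

```text
5.6 saw [-0.0589  0.1997  0.0658] yaw rel saw 90.4 zax [-2.3e-03  2.0e-04 -1.0e+00] F [-0.5 -0.  -0.1] j [ 0.16  0.4  -0.2   0.97  0.    1.69]
```

View pics/w3.png

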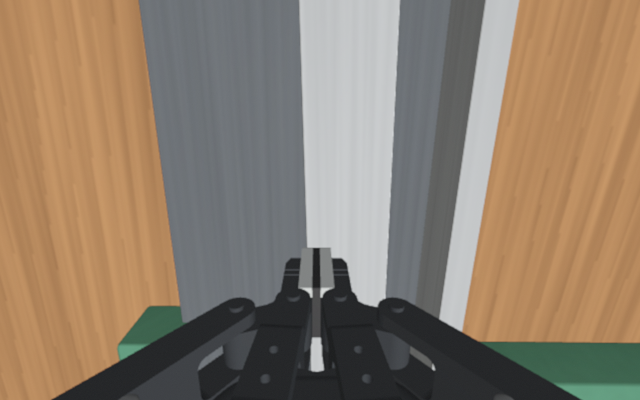

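The picture shows the tube's front edge at column 300–307, with the closed fingertips (300–333, row 248) overlapping it. There is no contact force and the tube hasn't moved. I'll check the tip height.

Run:
```python
from st import *
print(bot.tip_extent); o=bot.get_obs();C=cam('wrist',o);m=R.from_quat(o['tool_rot']).as_matrix()
for z in(-.02,-.008,0,.011):
  for x in (-.011,.011): print(z,x,proj(C,o['eef_pos']+m@[x,0,z]).round(1))
p=[.578,-.112,.0387]
for px in [(300,0),(307,245),(400,0),(386,300),(140,0),(180,300)]:
    print(px,[ws(p,ray(C,px,z)).round(4) for z in(.07,.05)])
```

```text
0.011
-0.02 -0.011 [315.  294.4]
-0.02 0.011 [315.  251.4]
-0.008 -0.011 [315.1 280.5]
-0.008 0.011 [315.1 240. ]
0 -0.011 [315.1 272.2]
0 0.011 [315.1 233.3]
0.011 -0.011 [315.2 262. ]
0.011 0.011 [315.2 225. ]
(300, 0) [array([-0.0658,  0.3123,  0.07  ]), array([-0.0667,  0.3171,  0.05  ])]
(307, 245) [array([-0.0631,  0.2062,  0.07  ]), array([-0.0637,  0.1967,  0.05  ])]
(400, 0) [array([-0.0263,  0.3125,  0.07  ]), array([-0.022 ,  0.3173,  0.05  ])]
(386, 300) [array([-0.022 ,  0.1751,  0.07  ]), array([-0.0171,  0.1614,  0.05  ])]
(140, 0) [array([-0.129 ,  0.3119,  0.07  ]), array([-0.1384,  0.3166,  0.05  ])]
(180, 300) [array([-0.1295,  0.1742,  0.07  ]), array([-0.139 ,  0.1603,  0.05  ])]
```

Request:
drive_tool(rows=[{"dx": 0, "dy": -0.5, "dz": 0, "wx": 0, "wy": 0, "wz": 0, "hand": 0}, {"dx": 0, "dy": -0.85, "dz": 0, "wx": 0, "wy": 0, "wz": 0, "hand": 0}, {"dx": 0, "dy": -0.85, "dz": 0.04, "wx": 0, "wy": 0, "wz": 0, "hand": 0}, {"dx": 0, "dy": -0.85, "dz": 0.08, "wx": 0, "wy": 0, "wz": 0, "hand": 0}, {"dx": 0, "dy": -0.85, "dz": 0.12, "wx": 0, "wy": 0, "wz": 0, "hand": 0}, {"dx": 0, "dy": -0.85, "dz": 0.12, "wx": 0, "wy": 0, "wz": 0, "hand": 0}])

```text
clock: 6.25
eef_pos: [0.4694, 0.0834, 0.0597]
tool_rot: [0.691, 0.723, -0.001, -0.001]
ft_force: [0.4, 0.4, 0.5]
grip_width: -0.0002
grasp_force: 0.0
```

Run:
```python
from st import *
import cv2
st()
a=bot.camera('scene');b=bot.camera('side');S=cam('scene');D=cam('side');e=bot.get_obs()['eef_pos'];u,v=proj(S,e).astype(int);u2,v2=proj(D,e).astype(int);print(u,v,u2,v2)
z=lambda i,u,v:cv2.resize(i[v-40:v+40,u-50:u+50],None,fx=4,fy=4,interpolation=2)
cv2.imwrite('pics/c4.png',np.hstack([z(a,u,v),z(b,u2,v2)])[:,:,::-1])
```

```text
6.25 saw [-0.101   0.1995  0.0597] yaw rel saw 90.39 zax [-2.1e-03  2.0e-04 -1.0e+00] F [0.4 0.4 0.5] j [ 0.18  0.34 -0.32  0.92  0.    1.7 ]
340 236 332 217
```

View pics/c4.png

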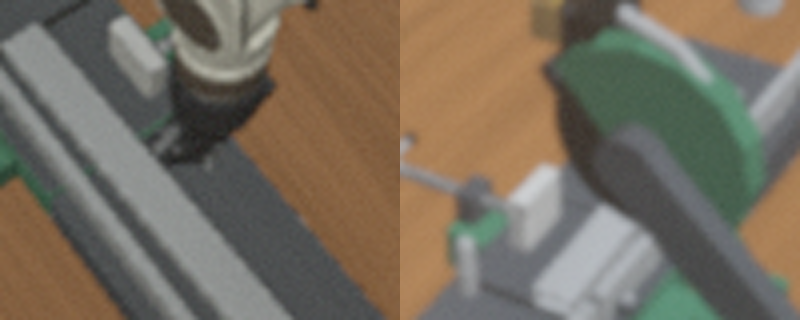

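In the picture the hand is right of the jaw and in front of the tube, with fingertips near the TCP projection at (200,165). By the spec the tip should already touch the bed, but there's no force, so the tips stand higher than stated. I'll lower carefully.

Request:
drive_tool(rows=[{"dx": 0, "dy": 0, "dz": 0.04, "wx": 0, "wy": 0, "wz": 0, "hand": 0}, {"dx": 0, "dy": 0, "dz": 0.08, "wx": 0, "wy": 0, "wz": 0, "hand": 0}, {"dx": 0, "dy": 0, "dz": 0.12, "wx": 0, "wy": 0, "wz": 0, "hand": 0}, {"dx": 0, "dy": 0, "dz": 0.12, "wx": 0, "wy": 0, "wz": 0, "hand": 0}])

```text
clock: 6.75
eef_pos: [0.4684, 0.0833, 0.0536]
tool_rot: [0.691, 0.723, -0.001, -0.001]
ft_force: [0.4, 0.5, 0.5]
grip_width: 0.0001
grasp_force: 0.0
```

Request:
drive_tool(rows=[{"dx": 0, "dy": 0, "dz": 0.04, "wx": 0, "wy": 0, "wz": 0, "hand": 0}, {"dx": 0, "dy": 0, "dz": 0.08, "wx": 0, "wy": 0, "wz": 0, "hand": 0}, {"dx": 0, "dy": 0, "dz": 0.12, "wx": 0, "wy": 0, "wz": 0, "hand": 0}, {"dx": 0, "dy": 0, "dz": 0.12, "wx": 0, "wy": 0, "wz": 0, "hand": 0}])

```text
clock: 7.15
eef_pos: [0.4684, 0.0833, 0.0476]
tool_rot: [0.691, 0.723, -0.001, -0.001]
ft_force: [-0.7, 0.7, 0.9]
grip_width: -0.0003
grasp_force: 0.0
```

Request:
drive_tool(rows=[{"dx": 0, "dy": 0, "dz": 0.04, "wx": 0, "wy": 0, "wz": 0, "hand": 0}, {"dx": 0, "dy": 0, "dz": 0.08, "wx": 0, "wy": 0, "wz": 0, "hand": 0}, {"dx": 0, "dy": 0, "dz": 0.12, "wx": 0, "wy": 0, "wz": 0, "hand": 0}, {"dx": 0, "dy": 0, "dz": 0.12, "wx": 0, "wy": 0, "wz": 0, "hand": 0}])

```text
clock: 7.55
eef_pos: [0.4684, 0.0833, 0.0416]
tool_rot: [0.691, 0.723, -0.001, -0.001]
ft_force: [0.2, -0.2, 1.2]
grip_width: -0.0003
grasp_force: 0.0
```

Run:
```python
from st import *
import cv2
st();im=bot.camera('wrist');cv2.imwrite('pics/w5.png',im[:,:,::-1])
```

```text
7.55 saw [-0.102   0.1994  0.0416] yaw rel saw 90.39 zax [-0.003 -0.    -1.   ] F [ 0.2 -0.2  1.2] j [ 0.18  0.36 -0.34  0.87  0.    1.7 ]
```

View pics/w5.png

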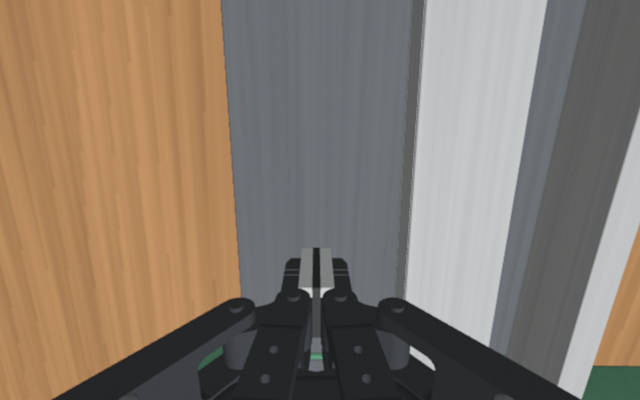

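Fingers (300–333, row 248) now stand free over the bed, left of the tube's front edge (column 405). Pushing.

Request:
drive_tool(rows=[{"dx": 0, "dy": 0.3, "dz": 0, "wx": 0, "wy": 0, "wz": 0, "hand": 0}, {"dx": 0, "dy": 0.45, "dz": 0, "wx": 0, "wy": 0, "wz": 0, "hand": 0}, {"dx": 0, "dy": 0.55, "dz": 0, "wx": 0, "wy": 0, "wz": 0, "hand": 0}, {"dx": 0, "dy": 0.65, "dz": 0, "wx": 0, "wy": 0, "wz": 0, "hand": 0}, {"dx": 0, "dy": 0.75, "dz": 0, "wx": 0, "wy": 0, "wz": 0, "hand": 0}, {"dx": 0, "dy": 0.84, "dz": 0, "wx": 0, "wy": 0, "wz": 0, "hand": 0}])

```text
clock: 8.2
eef_pos: [0.5075, 0.0851, 0.0414]
tool_rot: [0.691, 0.723, -0.003, -0.003]
ft_force: [-7.0, -0.5, 4.6]
grip_width: -0.0001
grasp_force: 3.6
```

```bash
cat > e.py <<'E'
from st import *
import cv2,sys
st();o=bot.get_obs();im=bot.camera('wrist');C=cam('wrist',o);p=[.578,-.112,.0387]
if len(sys.argv)>1:cv2.imwrite(sys.argv[1],im[:,:,::-1])
r=bot.outline_of('wrist','tube')
for d in r[:1]:
    m=d['region'];print('score',d['score'],'ext',d['extent'])
    for row in(10,60,120,180):
        c=np.flatnonzero(m[row])
        if len(c):print(row,c.min(),c.max(),ws(p,ray(C,(c.min(),row),.07)).round(4),ws(p,ray(C,(c.max()+1,row),.07)).round(4))
E
python3 e.py
```

```text
8.2 saw [-0.0629  0.1997  0.0414] yaw rel saw 90.41 zax [-8.7e-03 -1.0e-04 -1.0e+00] F [-7.  -0.5  4.6] j [ 0.17  0.43 -0.23  0.92  0.    1.69]
score 0.62 ext [413.2, 180.9, 132.7, 361.5]
10 352 477 [-0.0509  0.3036  0.07  ] [-0.0093  0.3038  0.07  ]
60 351 470 [-0.0507  0.2883  0.07  ] [-0.0093  0.2885  0.07  ]
120 349 462 [-0.0506  0.268   0.07  ] [-0.0092  0.2684  0.07  ]
180 347 454 [-0.0505  0.2455  0.07  ] [-0.0091  0.2459  0.07  ]
```

Request:
drive_tool(rows=[{"dx": 0, "dy": 0.06, "dz": -0.02, "wx": 0, "wy": 0, "wz": 0, "hand": 0}, {"dx": 0, "dy": 0.12, "dz": -0.02, "wx": 0, "wy": 0, "wz": 0, "hand": 0}, {"dx": 0, "dy": 0.18, "dz": -0.02, "wx": 0, "wy": 0, "wz": 0, "hand": 0}, {"dx": 0, "dy": 0.2, "dz": -0.02, "wx": 0, "wy": 0, "wz": 0, "hand": 0}, {"dx": 0, "dy": 0.2, "dz": -0.02, "wx": 0, "wy": 0, "wz": 0, "hand": 0}])

```text
clock: 8.8
eef_pos: [0.5167, 0.0853, 0.0422]
tool_rot: [0.691, 0.723, -0.004, -0.004]
ft_force: [-10.8, -0.7, 6.4]
grip_width: 0.0003
grasp_force: 5.8
```

```bash
python3 e.py
```

```text
8.8 saw [-0.0536  0.1995  0.0422] yaw rel saw 90.4 zax [-1.020e-02 -5.000e-04 -9.999e-01] F [-10.8  -0.7   6.4] j [ 0.16  0.44 -0.21  0.93  0.    1.69]
score 0.55 ext [360.4, 200.0, 551.9, 400.0]
10 97 541 [-0.1274  0.3033  0.07  ] [0.0215 0.304  0.07  ]
60 107 532 [-0.1269  0.2877  0.07  ] [0.0217 0.2886 0.07  ]
120 116 521 [-0.1274  0.2672  0.07  ] [0.0218 0.2684 0.07  ]
180 127 509 [-0.1271  0.2443  0.07  ] [0.0217 0.2458 0.07  ]
```

Request:
drive_tool(rows=[{"dx": 0, "dy": 0.03, "dz": 0, "wx": 0, "wy": 0, "wz": 0, "hand": 0}, {"dx": 0, "dy": 0.06, "dz": 0, "wx": 0, "wy": 0, "wz": 0, "hand": 0}, {"dx": 0, "dy": 0.06, "dz": 0, "wx": 0, "wy": 0, "wz": 0, "hand": 0}])

```text
clock: 9.2
eef_pos: [0.5167, 0.0853, 0.0422]
tool_rot: [0.691, 0.723, -0.006, -0.005]
ft_force: [-18.6, -1.4, 12.4]
grip_width: -0.0002
grasp_force: 9.4
```

Flush: the finger stalls at 18 N. Backing off and going to the tail end, tilted so the hand leans to the operator side and clears the fence.

Request:
drive_tool(rows=[{"dx": 0, "dy": -0.3, "dz": 0, "wx": 0, "wy": 0, "wz": 0, "hand": 0}, {"dx": 0, "dy": -0.6, "dz": -0.4, "wx": 0, "wy": 0, "wz": 0, "hand": 0}, {"dx": 0, "dy": -0.6, "dz": -1.4, "wx": 0, "wy": 0, "wz": 0, "hand": 0}, {"dx": 1, "dy": -0.4, "dz": -1.4, "wx": -1, "wy": 0, "wz": 0, "hand": 0}, {"dx": 2, "dy": 0, "dz": -1.4, "wx": -2, "wy": 0, "wz": 0, "hand": 0}, {"dx": 3, "dy": 0.4, "dz": -1.4, "wx": -3, "wy": 0, "wz": 0, "hand": 0}, {"dx": 4.1, "dy": 0.6, "dz": -1.4, "wx": -3, "wy": 0, "wz": 0, "hand": 0}, {"dx": 4.1, "dy": 0.6, "dz": -1.4, "wx": -3, "wy": 0, "wz": 0, "hand": 0}, {"dx": 4.1, "dy": 0.6, "dz": -1.4, "wx": -3, "wy": 0, "wz": 0, "hand": 0}])

```text
clock: 10.1
eef_pos: [0.5459, 0.2952, 0.1137]
tool_rot: [0.684, 0.718, 0.095, 0.09]
ft_force: [0.2, -0.2, -0.2]
grip_width: 0.0001
grasp_force: 0.0
```

Run:
```python
from st import *
import cv2
st();cv2.imwrite('pics/w6.png',bot.camera('wrist')[:,:,::-1])
S=cam('scene');a=bot.camera('scene');cv2.imwrite('pics/s6.png',a[:,:,::-1])
r=bot.outline_of('scene','tube')
for d in r[:1]:
    c=cv2.minAreaRect(np.argwhere(d['region'])[:,::-1].astype(np.float32));print(d['score'],[ws([.578,-.112,.0387],ray(S,q,.065)).round(3) for q in cv2.boxPoints(c)])
```

```text
10.1 saw [-0.0164  0.4081  0.1137] yaw rel saw 90.59 zax [ 0.2593  0.0145 -0.9657] F [ 0.2 -0.2 -0.2] j [ 0.56  0.37 -0.14  0.83 -0.13  2.07]
0.71 [array([-0.002, -0.002,  0.065]), array([-0.045, -0.008,  0.065]), array([-0.045,  0.361,  0.065]), array([-0.006,  0.362,  0.065])]
```

View pics/w6.png

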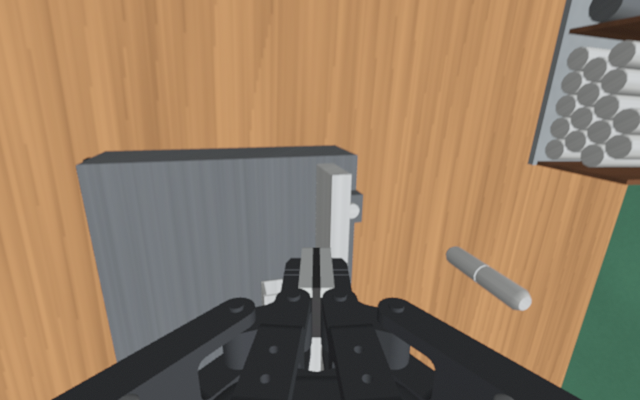

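Picture: bed end with the fence end at (335,170), the tube's tail end at (275,285), and hinge_b behind the fence at (490,280), clear of the hand. Descending behind the tail.

Request:
drive_tool(rows=[{"dx": -0.1, "dy": -0.2, "dz": 0.7, "wx": 0, "wy": 0, "wz": 0, "hand": 0}, {"dx": -0.2, "dy": -0.33, "dz": 1.1, "wx": 0, "wy": 0, "wz": 0, "hand": 0}, {"dx": -0.2, "dy": -0.38, "dz": 1.25, "wx": 0, "wy": 0, "wz": 0, "hand": 0}, {"dx": -0.2, "dy": -0.41, "dz": 1.38, "wx": 0, "wy": 0, "wz": 0, "hand": 0}, {"dx": -0.2, "dy": -0.41, "dz": 1.38, "wx": 0, "wy": 0, "wz": 0, "hand": 0}])

```text
clock: 10.75
eef_pos: [0.5436, 0.2811, 0.0426]
tool_rot: [0.686, 0.716, 0.094, 0.09]
ft_force: [0.6, -0.5, 0.7]
grip_width: 0.0
grasp_force: 0.0
```

```bash
python3 -c "from st import *;st()"
```

```text
10.75 saw [-0.0191  0.3942  0.0426] yaw rel saw 90.3 zax [ 0.2581  0.0119 -0.966 ] F [ 0.6 -0.5  0.7] j [ 0.54  0.44 -0.25  0.65 -0.12  2.05]
```

Request:
drive_tool(rows=[{"dx": -0.2, "dy": 0, "dz": 0, "wx": 0, "wy": 0, "wz": 0, "hand": 0}, {"dx": -0.35, "dy": 0, "dz": 0, "wx": 0, "wy": 0, "wz": 0, "hand": 0}, {"dx": -0.5, "dy": 0, "dz": 0, "wx": 0, "wy": 0, "wz": 0, "hand": 0}, {"dx": -0.65, "dy": 0, "dz": 0, "wx": 0, "wy": 0, "wz": 0, "hand": 0}, {"dx": -0.8, "dy": 0, "dz": 0, "wx": 0, "wy": 0, "wz": 0, "hand": 0}, {"dx": -0.95, "dy": 0, "dz": 0, "wx": 0, "wy": 0, "wz": 0, "hand": 0}, {"dx": -1.1, "dy": 0, "dz": 0, "wx": 0, "wy": 0, "wz": 0, "hand": 0}, {"dx": -1.25, "dy": 0, "dz": 0, "wx": 0, "wy": 0, "wz": 0, "hand": 0}])

```text
clock: 11.55
eef_pos: [0.5464, 0.2218, 0.0422]
tool_rot: [0.684, 0.717, 0.096, 0.088]
ft_force: [-1.5, 7.7, 3.8]
grip_width: 0.0001
grasp_force: 4.1
```

```bash
cat > t.py <<'E'
from st import *
st();S=cam('scene');bot.camera('scene')
for d in bot.outline_of('scene','tube')[:1]:
    c=cv2.minAreaRect(np.argwhere(d['region'])[:,::-1].astype(np.float32));print(d['score'],[ws([.578,-.112,.0387],ray(S,q,.065)).round(3) for q in cv2.boxPoints(c)])
E
sed -i 1icv2=__import__\(\"cv2\"\) t.py; python3 t.py
```

```text
11.55 saw [-0.0186  0.3347  0.0422] yaw rel saw 90.54 zax [ 0.258   0.0182 -0.966 ] F [-1.5  7.7  3.8] j [ 0.43  0.4  -0.33  0.6  -0.09  1.95]
0.67 [array([-0.006, -0.036,  0.065]), array([-0.049, -0.041,  0.065]), array([-0.042,  0.308,  0.065]), array([-0.004,  0.309,  0.065])]
```

Request:
drive_tool(rows=[{"dx": -0.15, "dy": 0, "dz": 0, "wx": 0, "wy": 0, "wz": 0, "hand": 0}, {"dx": -0.3, "dy": 0, "dz": 0, "wx": 0, "wy": 0, "wz": 0, "hand": 0}, {"dx": -0.45, "dy": 0, "dz": 0, "wx": 0, "wy": 0, "wz": 0, "hand": 0}, {"dx": -0.6, "dy": 0, "dz": 0, "wx": 0, "wy": 0, "wz": 0, "hand": 0}, {"dx": -0.75, "dy": 0, "dz": 0, "wx": 0, "wy": 0, "wz": 0, "hand": 0}, {"dx": -0.9, "dy": 0, "dz": 0, "wx": 0, "wy": 0, "wz": 0, "hand": 0}, {"dx": -1.05, "dy": 0, "dz": 0, "wx": 0, "wy": 0, "wz": 0, "hand": 0}, {"dx": -1.2, "dy": 0, "dz": 0, "wx": 0, "wy": 0, "wz": 0, "hand": 0}, {"dx": -1.3, "dy": 0, "dz": 0, "wx": 0, "wy": 0, "wz": 0, "hand": 0}])

```text
clock: 12.55
eef_pos: [0.5488, 0.1578, 0.0422]
tool_rot: [0.684, 0.718, 0.097, 0.087]
ft_force: [-3.7, 10.9, 7.0]
grip_width: 0.0002
grasp_force: 6.1
```

```bash
python3 t.py
```

```text
12.55 saw [-0.0187  0.2707  0.0422] yaw rel saw 90.61 zax [ 0.2571  0.02   -0.9662] F [-3.7 10.9  7. ] j [ 0.31  0.36 -0.39  0.57 -0.06  1.83]
0.94 [array([-0.002, -0.075,  0.065]), array([-0.046, -0.081,  0.065]), array([-0.047,  0.234,  0.065]), array([-0.007,  0.236,  0.065])]
```

Request:
drive_tool(rows=[{"dx": -0.06, "dy": 0, "dz": 0, "wx": 0, "wy": 0, "wz": 0, "hand": 0}, {"dx": -0.12, "dy": 0, "dz": 0, "wx": 0, "wy": 0, "wz": 0, "hand": 0}, {"dx": -0.18, "dy": 0, "dz": 0, "wx": 0, "wy": 0, "wz": 0, "hand": 0}, {"dx": -0.24, "dy": 0, "dz": 0, "wx": 0, "wy": 0, "wz": 0, "hand": 0}, {"dx": -0.24, "dy": 0, "dz": 0, "wx": 0, "wy": 0, "wz": 0, "hand": 0}])

```text
clock: 13.15
eef_pos: [0.5493, 0.1458, 0.0422]
tool_rot: [0.684, 0.718, 0.097, 0.087]
ft_force: [-4.1, 9.1, 7.4]
grip_width: -0.0002
grasp_force: 5.9
```

Request:
drive_tool(rows=[{"dx": -0.04, "dy": 0, "dz": 0, "wx": 0, "wy": 0, "wz": 0, "hand": 0}, {"dx": -0.08, "dy": 0, "dz": 0, "wx": 0, "wy": 0, "wz": 0, "hand": 0}, {"dx": -0.12, "dy": 0, "dz": 0, "wx": 0, "wy": 0, "wz": 0, "hand": 0}, {"dx": -0.12, "dy": 0, "dz": 0, "wx": 0, "wy": 0, "wz": 0, "hand": 0}])

```text
clock: 13.55
eef_pos: [0.5494, 0.1417, 0.0422]
tool_rot: [0.683, 0.718, 0.098, 0.086]
ft_force: [-4.3, 14.4, 8.2]
grip_width: 0.0
grasp_force: 8.6
```

Request:
drive_tool(rows=[{"dx": -0.04, "dy": 0, "dz": 0, "wx": 0, "wy": 0, "wz": 0, "hand": 0}, {"dx": -0.06, "dy": 0, "dz": 0, "wx": 0, "wy": 0, "wz": 0, "hand": 0}, {"dx": -0.06, "dy": 0, "dz": 0, "wx": 0, "wy": 0, "wz": 0, "hand": 0}])

```text
clock: 13.85
eef_pos: [0.5494, 0.1418, 0.0423]
tool_rot: [0.682, 0.719, 0.1, 0.083]
ft_force: [-4.6, 22.3, 5.3]
grip_width: 0.0
grasp_force: 12.0
```

```bash
cat >> t.py <<'E'
D=cam('side');im=bot.camera('side');p=[.578,-.112,.0387]
for n,P in [('lead at stop top front',(-.04,-.115,.07)),('stop',(-.052,-.115,.1))]:print(n,proj(D,sw(p,P)).round(1))
cv2.imwrite('pics/side7.png',cv2.resize(im[225:300,275:375],None,fx=6,fy=6,interpolation=2)[:,:,::-1])
E
python3 t.py
```

```text
13.85 saw [-0.0188  0.2547  0.0423] yaw rel saw 90.93 zax [ 0.2561  0.0297 -0.9662] F [-4.6 22.3  5.3] j [ 0.28  0.35 -0.4   0.56 -0.04  1.79]
0.71 [array([-0.006, -0.073,  0.065]), array([-0.046, -0.078,  0.065]), array([-0.042,  0.211,  0.065]), array([-0.006,  0.213,  0.065])]
lead at stop top front [302.5 270.3]
stop [299.2 262.5]
```

View pics/side7.png

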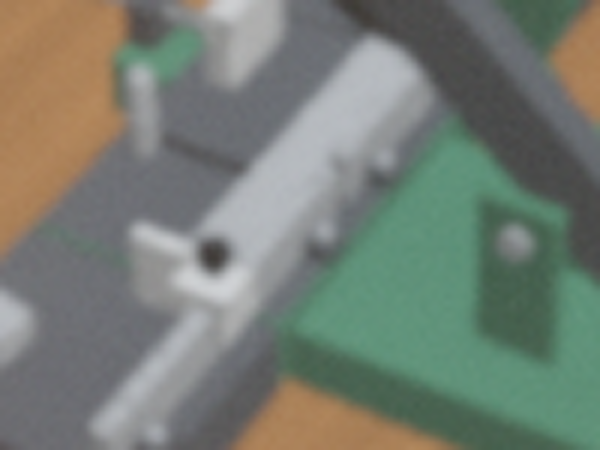

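The tube is stalled at 22 N and the picture shows its end butted against the stop plate at (160,250). Now over to the jaw.

Request:
drive_tool(rows=[{"dx": 0.2, "dy": 0, "dz": 0, "wx": 0, "wy": 0, "wz": 0, "hand": 0}, {"dx": 0.6, "dy": 0, "dz": 0, "wx": 0, "wy": 0, "wz": 0, "hand": 0}, {"dx": 0.6, "dy": 0.03, "dz": -0.8, "wx": 0, "wy": 0, "wz": 0, "hand": 0}, {"dx": 0.6, "dy": 0.03, "dz": -1.6, "wx": 0, "wy": 0, "wz": 0, "hand": 0}, {"dx": 0.6, "dy": 0.03, "dz": -2.44, "wx": 0, "wy": 0, "wz": 0, "hand": 0}, {"dx": 0.3, "dy": -0.9, "dz": -2.7, "wx": 0, "wy": 0, "wz": 0, "hand": 0}, {"dx": -0.5, "dy": -1.92, "dz": -2.96, "wx": 0, "wy": 0, "wz": 0, "hand": 0}, {"dx": -1.4, "dy": -1.92, "dz": -2.96, "wx": 0, "wy": 0, "wz": 0, "hand": 0}, {"dx": -2.3, "dy": -1.92, "dz": -2.96, "wx": 0, "wy": 0, "wz": 0, "hand": 0}, {"dx": -2.9, "dy": -1.92, "dz": -2.96, "wx": 0, "wy": 0, "wz": 0, "hand": 0}, {"dx": -2.9, "dy": -1.92, "dz": -2.96, "wx": 0, "wy": 0, "wz": 0, "hand": 0}, {"dx": -2.9, "dy": -1.92, "dz": -2.96, "wx": 0, "wy": 0, "wz": 0, "hand": 0}])

```text
clock: 15.2
eef_pos: [0.4247, -0.0184, 0.1587]
tool_rot: [0.686, 0.716, 0.093, 0.089]
ft_force: [0.2, 0.2, 0.3]
grip_width: 0.0001
grasp_force: 0.0
```

```bash
python3 e.py pics/w8.png
```

```text
15.2 saw [-0.1495  0.0994  0.1587] yaw rel saw 90.21 zax [ 0.255   0.0107 -0.9669] F [0.2 0.2 0.3] j [-0.06 -0.06 -0.54  0.83  0.03  1.47]
score 0.86 ext [438.4, 182.0, 87.3, 359.3]
10 419 480 [-0.0509  0.2336  0.07  ] [0.0003 0.2366 0.07  ]
60 415 472 [-0.0506  0.201   0.07  ] [-0.0007  0.2023  0.07  ]
120 409 465 [-0.0513  0.1579  0.07  ] [0.0004 0.1571 0.07  ]
180 403 457 [-0.052   0.1101  0.07  ] [0.0007 0.1068 0.07  ]
```

View pics/w8.png

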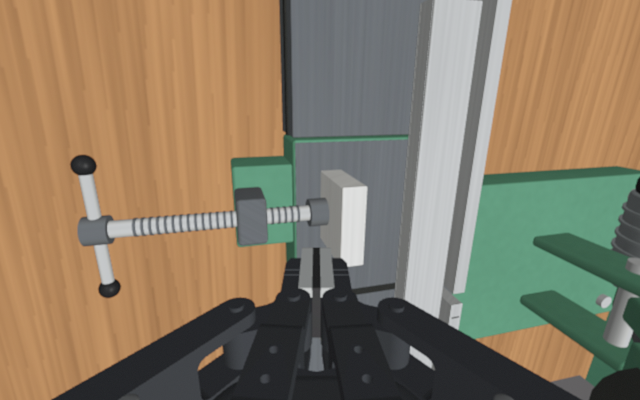

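Picture: jaw at (350,220) with screw and nut block to its left, fingers in front of its back, and the tube lying along the fence. Descending behind the jaw.

Request:
drive_tool(rows=[{"dx": 0.1, "dy": -0.15, "dz": 0.6, "wx": 0, "wy": 0, "wz": 0, "hand": 0}, {"dx": 0.1, "dy": -0.3, "dz": 1.2, "wx": 0, "wy": 0, "wz": 0, "hand": 0}, {"dx": 0.1, "dy": -0.4, "dz": 1.5, "wx": 0, "wy": 0, "wz": 0, "hand": 0}, {"dx": 0.1, "dy": -0.45, "dz": 1.68, "wx": 0, "wy": 0, "wz": 0, "hand": 0}, {"dx": 0.1, "dy": -0.45, "dz": 1.68, "wx": 0, "wy": 0, "wz": 0, "hand": 0}])

```text
clock: 15.8
eef_pos: [0.4233, -0.0109, 0.0704]
tool_rot: [0.684, 0.718, 0.092, 0.088]
ft_force: [-0.3, 0.0, 0.1]
grip_width: 0.0002
grasp_force: 0.0
```

```bash
python3 -c "from st import *;st()"
```

```text
15.8 saw [-0.1507  0.107   0.0704] yaw rel saw 90.56 zax [ 0.2519  0.0127 -0.9677] F [-0.3  0.   0.1] j [-0.04  0.06 -0.7   0.56  0.02  1.48]
```

Request:
drive_tool(rows=[{"dx": 0, "dy": 0.23, "dz": 0.06, "wx": 0, "wy": 0, "wz": 0, "hand": 0}, {"dx": 0, "dy": 0.46, "dz": 0.12, "wx": 0, "wy": 0, "wz": 0, "hand": 0}, {"dx": 0, "dy": 0.69, "dz": 0.18, "wx": 0, "wy": 0, "wz": 0, "hand": 0}, {"dx": 0, "dy": 0.92, "dz": 0.24, "wx": 0, "wy": 0, "wz": 0, "hand": 0}, {"dx": 0, "dy": 1.15, "dz": 0.3, "wx": 0, "wy": 0, "wz": 0, "hand": 0}, {"dx": 0, "dy": 1.35, "dz": 0.35, "wx": 0, "wy": 0, "wz": 0, "hand": 0}, {"dx": 0, "dy": 1.35, "dz": 0.35, "wx": 0, "wy": 0, "wz": 0, "hand": 0}])

```text
clock: 16.5
eef_pos: [0.4973, -0.0092, 0.0731]
tool_rot: [0.685, 0.717, 0.094, 0.09]
ft_force: [-0.3, -0.5, -0.4]
grip_width: -0.0003
grasp_force: 0.0
```

```bash
python3 -c "from st import *;st()"
```

```text
16.5 saw [-0.0766  0.1058  0.0731] yaw rel saw 90.39 zax [ 0.2589  0.0117 -0.9658] F [-0.3 -0.5 -0.4] j [-0.03  0.18 -0.54  0.59  0.02  1.5 ]
```

Run:
```python
from st import *
p=[.578,-.112,.0387]
for c in('wrist','side','scene'):
    o=bot.get_obs();C=cam(c,o);bot.camera(c)
    for d in bot.outline_of(c,'vise_jaw')[:2]:
        print(c,round(d['score'],2),np.round(d['extent'],1))
    print(' expected jaw top-centre if open .098/.062',[proj(C,sw(p,(x-.009,.09,.105))).round(0) for x in(-.098,-.062,-.04)])
```

```text
wrist 0.64 [197. 307. 394. 186.]
 expected jaw top-centre if open .098/.062 [array([264., 330.]), array([346., 316.]), array([391., 309.])]
side 0.7 [307.8 229.6  47.9  23.9]
 expected jaw top-centre if open .098/.062 [array([317., 223.]), array([325., 226.]), array([330., 228.])]
scene 0.59 [332.4 209.6  49.9  38.7]
 expected jaw top-centre if open .098/.062 [array([324., 207.]), array([316., 212.]), array([311., 216.])]
```

The jaw did move: the outline shifted about 50 mm in both views. Pushing on slowly.

Request:
drive_tool(rows=[{"dx": 0, "dy": 0.04, "dz": 0.01, "wx": 0, "wy": 0, "wz": 0, "hand": 0}, {"dx": 0, "dy": 0.08, "dz": 0.02, "wx": 0, "wy": 0, "wz": 0, "hand": 0}, {"dx": 0, "dy": 0.12, "dz": 0.03, "wx": 0, "wy": 0, "wz": 0, "hand": 0}, {"dx": 0, "dy": 0.12, "dz": 0.03, "wx": 0, "wy": 0, "wz": 0, "hand": 0}])

```text
clock: 17.2
eef_pos: [0.5007, -0.0089, 0.0726]
tool_rot: [0.685, 0.717, 0.093, 0.089]
ft_force: [-2.2, 0.2, 1.4]
grip_width: -0.0001
grasp_force: 1.1
```

Request:
drive_tool(rows=[{"dx": 0, "dy": 0.04, "dz": 0.01, "wx": 0, "wy": 0, "wz": 0, "hand": 0}, {"dx": 0, "dy": 0.08, "dz": 0.02, "wx": 0, "wy": 0, "wz": 0, "hand": 0}, {"dx": 0, "dy": 0.12, "dz": 0.03, "wx": 0, "wy": 0, "wz": 0, "hand": 0}, {"dx": 0, "dy": 0.12, "dz": 0.03, "wx": 0, "wy": 0, "wz": 0, "hand": 0}])

```text
clock: 17.6
eef_pos: [0.5072, -0.0086, 0.0726]
tool_rot: [0.685, 0.717, 0.093, 0.089]
ft_force: [-1.9, -1.1, -1.0]
grip_width: -0.0003
grasp_force: 1.0
```

Request:
drive_tool(rows=[{"dx": 0, "dy": 0.04, "dz": 0.01, "wx": 0, "wy": 0, "wz": 0, "hand": 0}, {"dx": 0, "dy": 0.08, "dz": 0.02, "wx": 0, "wy": 0, "wz": 0, "hand": 0}, {"dx": 0, "dy": 0.12, "dz": 0.03, "wx": 0, "wy": 0, "wz": 0, "hand": 0}, {"dx": 0, "dy": 0.12, "dz": 0.03, "wx": 0, "wy": 0, "wz": 0, "hand": 0}])

```text
clock: 18.0
eef_pos: [0.5084, -0.0084, 0.0715]
tool_rot: [0.686, 0.717, 0.09, 0.086]
ft_force: [-16.4, -1.5, 11.3]
grip_width: -0.0004
grasp_force: 8.3
```

Request:
drive_tool(rows=[{"dx": 0, "dy": 0.05, "dz": 0.01, "wx": 0, "wy": 0, "wz": 0, "hand": 0}, {"dx": 0, "dy": 0.1, "dz": 0.02, "wx": 0, "wy": 0, "wz": 0, "hand": 0}, {"dx": 0, "dy": 0.1, "dz": 0.02, "wx": 0, "wy": 0, "wz": 0, "hand": 0}])

```text
clock: 18.3
eef_pos: [0.5085, -0.0082, 0.0703]
tool_rot: [0.686, 0.718, 0.087, 0.083]
ft_force: [-29.4, -2.1, 21.2]
grip_width: -0.0002
grasp_force: 14.6
```

Request:
drive_tool(rows=[{"dx": 0, "dy": -0.2, "dz": -0.05, "wx": 0, "wy": 0, "wz": 0, "hand": 0}, {"dx": 0, "dy": -0.7, "dz": -0.19, "wx": 0, "wy": 0, "wz": 0, "hand": 0}, {"dx": 0, "dy": -1.2, "dz": -0.32, "wx": 0, "wy": 0, "wz": 0, "hand": 0}, {"dx": 0, "dy": -0.95, "dz": -1.3, "wx": 0, "wy": 0, "wz": 0, "hand": 0}, {"dx": 0, "dy": -0.7, "dz": -2.2, "wx": 0, "wy": 0, "wz": 0, "hand": 0}, {"dx": 0, "dy": -0.5, "dz": -3, "wx": 0, "wy": 0, "wz": 0, "hand": 0}, {"dx": 0, "dy": -0.5, "dz": -3, "wx": 0, "wy": 0, "wz": 0, "hand": 0}])

```text
clock: 19.0
eef_pos: [0.4618, -0.0109, 0.2201]
tool_rot: [0.684, 0.716, 0.099, 0.095]
ft_force: [1.3, -0.9, 0.9]
grip_width: 0.0003
grasp_force: 0.0
```

Run:
```python
from st import *
import cv2
st();p=[.578,-.112,.0387]
o=bot.get_obs();C=cam('wrist',o);im=bot.camera('wrist');g=cv2.cvtColor(im,cv2.COLOR_RGB2GRAY)
# sample brightness along saw x at several y, plane z=.07
for y in(.15,.18,.21,.235,.26,.3):
    xs=np.arange(-.07,.016,.004);v=[]
    for x in xs:
        u=proj(C,sw(p,(x,y,.07)));v.append(int(g[int(u[1]),int(u[0])]) if 0<=u[0]<640 and 0<=u[1]<400 else -1)
    print(y,v)
for c in('side','scene'):
    bot.camera(c)
    for t in('vise_jaw','tube','hinge_a'):print(c,t,[(round(d['score'],2),np.round(d['extent'],1)) for d in bot.look_for(c,t)[:1]])
```

```text
19.0 saw [-0.1122  0.1056  0.2201] yaw rel saw 90.41 zax [ 0.2729  0.0119 -0.962 ] F [ 1.3 -0.9  0.9] j [-0.04 -0.05 -0.37  0.98  0.02  1.49]
0.15 [115, 114, 116, 115, 114, 116, 117, 122, 202, 197, 199, 198, 203, 199, 201, 199, 202, 203, 116, 114, 195, 203]
0.18 [115, 113, 114, 113, 114, 116, 115, 117, 200, 196, 196, 195, 200, 198, 199, 198, 201, 201, 116, 115, 199, 202]
0.21 [114, 115, 115, 115, 115, 116, 113, 112, 199, 197, 194, 195, 200, 197, 198, 198, 202, 198, 115, 114, 199, 201]
0.235 [115, 115, 115, 114, 115, 115, 115, 116, 198, 198, 195, 197, 198, 197, 199, 199, 202, 198, 115, 113, 198, 201]
0.26 [-1, -1, -1, -1, -1, -1, -1, -1, -1, -1, -1, -1, 112, 116, 112, 114, 112, 113, 113, 112, 194, 198]
0.3 [-1, -1, -1, -1, -1, -1, -1, -1, -1, -1, -1, -1, -1, -1, -1, -1, -1, -1, -1, -1, -1, -1]
side vise_jaw [(0.73, array([308.4, 228.6,  48.6,  31.8]))]
side tube []
side hinge_a [(0.71, array([232.1, 321.1,  55.4,  32.5]))]
scene vise_jaw [(0.7, array([332. , 209. ,  52.3,  40.6]))]
scene tube [(0.8, array([306.1, 224.6,  55.5,  68.2]))]
scene hinge_a []
```

Run:
```python
from st import *
import cv2
p=[.578,-.112,.0387]
o=bot.get_obs();C=cam('wrist',o);g=cv2.cvtColor(bot.camera('wrist'),cv2.COLOR_RGB2GRAY)
s=lambda x,y:cv2.getRectSubPix(g,(1,1),tuple(map(float,proj(C,sw(p,(x,y,.07))))))[0,0]
for y in(.14,.16,.18,.2,.22,.24):
    xs=np.arange(-.05,.01,.0003);v=np.array([s(x,y) for x in xs])>158;i=np.flatnonzero(v);print(y,'front',xs[i[0]].round(4),'back',xs[i[-1]].round(4) if xs[i[-1]]<.005 else xs[np.flatnonzero(~v&(xs>-.02))[0]].round(4))
ys=np.arange(.235,.258,.0003);print('tail y',[ys[np.flatnonzero(np.array([s(x,y) for y in ys])<158)[0]].round(4) for x in(-.015,-.01,-.005)])
bot.job_done()
```

```text
0.14 front -0.0398 back 0.0004
0.16 front -0.0398 back 0.0004
0.18 front -0.0398 back 0.0004
0.2 front -0.0398 back 0.0004
0.22 front -0.0398 back 0.0004
0.24 front -0.0395 back 0.0004
tail y [np.float64(0.2428), np.float64(0.2431), np.float64(0.2428)]
the job is handed in; nothing more can be done
```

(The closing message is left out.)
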